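# Set the variable transformer to its long mark, then press the contactor button

### The arm

A 6-joint arm with a two-finger parallel gripper is mounted at the origin on the work surface. World frame = base frame: x ahead of the robot, y to its left, z up, the work surface at z = 0. Lengths are in mm, angles in rad, forces in N, time in s.
With the tool pointing down it reaches from about 275 to 1000 mm from the base axis. Payload 8.4 kg.
Tool frame: the origin (TCP) lies on the centre line of the jaws, within the pads' length; the fingertips stand 22 mm ahead of it and the grasp point (between the pads) lies 3 mm ahead of it; z points along the fingers, y is the direction in which the jaws open and shut (so a half turn about z gives the same grasp; the last joint's range is limited). The gripper opens to 85 mm and grips with 20 to 120 N. Pads are 22 mm wide; open, the fingers measure 114 mm over their backs; the gripper's body (76 mm by 85 mm) begins 54 mm behind the grasp point. The pads swing forward as they close: fully open they stand 13 mm farther back than shut.
Start: joints at [-1.224, 0.353, 1.633, -0, 1.155, -0.002], TCP at [213.605, -587.368, 226.781] pointing down, gripper open.
Joint ranges: [-2.63, 2.63], [-0.92, 2.1], [0.06, 2.66], [-1.3, 4.44], [0, 2.69], [-3.02, 3.02]. Speed limits (rad/s): [2.22, 2.22, 2.79, 3.14, 3.14, 3.14].

### API

Orientations are given as [roll, pitch, yaw] about the fixed x, y, z axes, in that order (R = Rz(yaw) Ry(pitch) Rx(roll)).
In Python, from rig import r gives the robot as it stands.
- The arm moves only by the tool carry_out, never from a script. Its argument "rows" is text: rows parted by semicolons, each of 5 numbers parted by spaces: the opening, from 0 (shut) to 1 (fully open), then the shift along the tool's x, y, z in units of 30 mm (1.0 is 30 mm), then the turn about the tool's z in units of 8 degrees (1.0 is 8 degrees). A call has 1 to 12 rows; each row shifts and turns the commanded pose from where the row before left it, along the tool's axes as they then stand; what a row does not reach is not made up. A row lasts 1/8 s, in which the tool goes at most 62.5 mm and 10.7 degrees, less where a joint would pass 70% of its speed; a pose out of reach is approached as far as the arm can. A call is refused whole if a number of a shift passes 1 or a number of a turn 1, either way. A call with a gripper value outside its range is refused whole. The fingers move at their own pace and stop on an object; "newtons" is the grip in N (left out, the last holds). Time passes only in rows, so rows that do not move let the fingers close. It gives the time, the measured TCP pose, the force and the opening at its end, in the units of the state.
- r.sense(): the state, without advancing time (a new reading comes with each control period).
- r.grab_frame(name): name is "scene" or "side" or "wrist"; returns the picture (400x640x3 uint8, blue, green, red); there is no depth.
- r.get_calibration(name): a dict with "intrinsics" (3x3 intrinsics, pixels), "position" and "rotation" of the camera in the world. Camera axes: x right, y up, looking along -z (the intrinsics and any distortion apply to the point x, -y, -z); pixel columns grow to the right and rows downward; lengths in mm; the calibration is good to about 2 mm. The wrist camera is an equidistant fisheye: a pixel r from the principal point sees the ray r / f radians off the axis. A picture is of the moment at which its call begins: read the wrist's pose just before it. get_calibration takes no time and is no camera call; for the wrist camera it gives the pose at the moment of the call.
- r.sign_off(): hands the job in, once; it reports no verdict.
The state is a dict: "clock": time; "qpos": joint angles; "qvel": joint speeds; "joint_efforts": joint torques, N m; "eef_pos": TCP position; "tcp_rot": TCP orientation; "contact_force": force on the tool from outside, world axes, zero at the start; "wrist_torque": the same for the moment, N m; "opening": opening from 0.0 (shut) to 1.0 (fully open).
Only numpy, scipy, OpenCV 4.12 (cv2) and the standard library are available. Lean on these libraries where they do the work, as an engineer would, in place of code of your own. Each camera call takes 0.05 s, during which the arm holds its last target.

### The job

Push the upright lever of the round variable transformer around its arc until the ring's pointer stands on the one long, thick mark of the scale, then go over to the grey button box and press its round button all the way down and let it come up again. Do it with the fingertips only: do not squeeze or force the lever, do not lift or shift the button box, do not press the button before the pointer is on the mark, and leave everything else on the bench where it is.

Things in the scene. Friction and masses are not known exactly. Their poses are not given: they have to be found in the camera images.
- transformer: variable transformer, bolted down: grey slotted drum, 200 mm across and 100 mm high, on a square 200 mm foot. Origin: centre of its underside; its z axis is the axis of the ring. A fixed steel hub (56 mm across) in the middle reaches 118 mm above the bench.
- scale: white round scale plate on top of the drum, 200 mm across, 4 mm thick, fixed, upper face 104 mm above the bench. Origin: on the ring's axis, at the plate's underside; its +x axis points from the centre to the long mark. It is set at a different angle in each start.
- long_mark (a point): middle of the long thick black mark on the scale plate (22 mm long, 5 mm wide, along the radius), 86 mm from the axis. The 12 other marks are short and thin (9 by 2 mm), 0.2 rad apart: 9 on the side from which the lever comes (clockwise of the long mark, seen from above), 3 on the other.
- ring (a joint): angle of the grey ring (132 mm across, its top 113 mm above the bench) about the vertical axis, rad, growing anticlockwise seen from above; at 0 its lever and pointer lie along the transformer's own +x axis. Travel -1.6 to 1.4. It starts -1.3 to -0.7, always clockwise of the long mark by 0.6 to 1.9 rad. It turns against steady friction (about 4 N at the lever) and stays where it is left.
- lever_top (a point): top centre of the lever: an upright round steel post, 14 mm across, standing on the ring 60 mm from the axis; its top is 163 mm above the bench, and it stands free above 119 mm (a flat bar 6 mm thick and 14 mm wide joins its foot to the ring, along the radius).
- pointer (a point): tip of the dark pointer on the ring's rim, 80 mm from the axis, on the same radius as the lever post, 114.5 mm above the bench; it passes just over the inner ends of the marks.
- button_box: loose grey button box, 90 x 90 x 56 mm, about 0.9 kg, on rubber feet, with one round black mushroom button on top. Origin: centre of its underside. It may stand left or right of the transformer.
- button (a joint): travel of the button, m: 0 up, 0.006 fully down; springs back. It starts to move at about 1 N, fully down takes about 4 N.
- button_top (a point): top centre of the mushroom button (34 mm across, 76 mm above the bench when up); it moves down with the button.
- capacitor: bystander: upright aluminium capacitor can with two brass studs, 60 mm across, 122 mm high. Origin: centre of its underside.
- fuse: bystander: white square ceramic fuse with copper ends, 64 x 25 x 25 mm, lying beyond the button box. Origin: centre of its underside.
- small_board: bystander: small purple circuit board, 55 x 75 mm, 8 mm high, lying on the robot's side of the button box. Origin: centre of its underside.
- jar: bystander: closed jar, 48 mm across, 70 mm high. Origin: centre of its underside.
- screwdriver: bystander: screwdriver lying on the left of the bench, handle towards the robot. Origin: its underside.
- heatsink: bystander: finned aluminium heat sink, 100 x 60 x 37 mm, on the right of the bench. Origin: centre of its underside.

How it is judged:
By the outcome, as a careful person would: the job done as asked, in the order asked, and still so for the second after the job is handed in, with the robot touching nothing.
It also fails if it takes over 48 s, if anything falls off the work surface, if the arm or the gripper's body presses on something with over 40 N, if the wrist force passes 120 N, or if a joint passes its speed limit or range.

## Working session

There is one attempt and no reset: what is moved stays moved. The work goes in short steps, Python scripts to look and compute and a tool call to move; the robot and the scene stay as the last step left them, time stands still between calls to the robot, and variables do not carry over. Pictures are saved under pics/ and viewed, and the job is handed in when it is done.

Besides the shell and the picture viewer there is one more tool, called by a JSON object that holds its "api" and its "payload". carry_out: Moves the arm, as the interface text tells. Its arguments: {"type":"object","properties":{"rows":{"type":"string"},"newtons":{"type":"number"}},"required":["rows"]}

```bash
ls; mkdir -p pics; python3 - <<'E'
from rig import r
import cv2
s=r.sense();print({k:s[k] for k in('clock','eef_pos','tcp_rot','contact_force','opening')})
for n in('scene','side','wrist'):
    c=r.get_calibration(n);print(n,c)
    cv2.imwrite(f'pics/{n}0.png',r.grab_frame(n))
E
```

```text
pics
{'clock': 0.0, 'eef_pos': array([ 213.46335672, -586.89541741,  226.03878908]), 'tcp_rot': array([-3.14015195e+00,  8.85372212e-06,  3.48840350e-01]), 'contact_force': array([ 0.76126536, -0.51996894, -0.32291268]), 'opening': 0.9964586030402317}
scene {'intrinsics': array([[397.66401579,   0.        , 313.29740341],
       [  0.        , 397.66401579, 199.1597162 ],
       [  0.        ,   0.        ,   1.        ]]), 'position': array([982.813645  , 671.54666767, 788.83299831]), 'rotation': array([8.69436609e-01, 8.57151443e-04, 2.58660007e+00])}
side {'intrinsics': array([[371.76452416,   0.        , 319.03574107],
       [  0.        , 371.76452416, 197.68878297],
       [  0.        ,   0.        ,   1.        ]]), 'position': array([215.85778906, 766.31229583, 966.39517276]), 'rotation': array([ 0.78493869,  0.02130265, -2.75007408])}
wrist {'intrinsics': array([[309.70691629,   0.        , 316.25112069],
       [  0.        , 309.70691629, 198.28051318],
       [  0.        ,   0.        ,   1.        ]]), 'position': array([ 291.40494859, -559.64735657,  373.78773628]), 'rotation': array([-0.3235556 ,  0.00211732, -1.22142897])}
```

View pics/scene0.png

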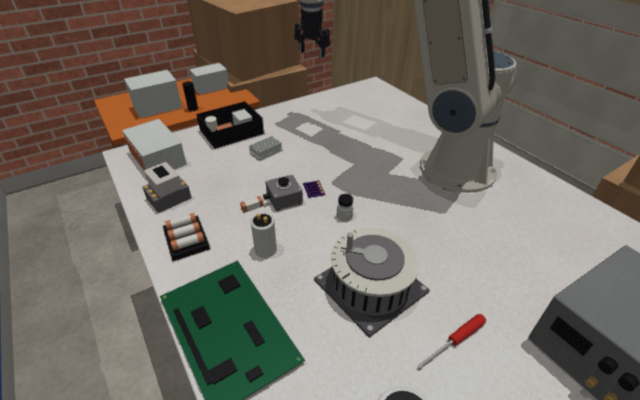

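View pics/side0.png

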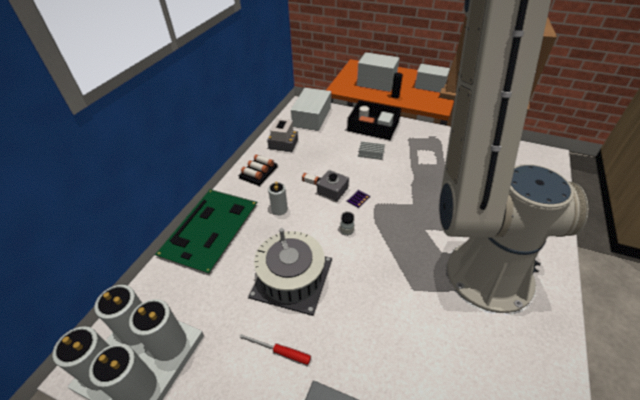

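View pics/wrist0.png

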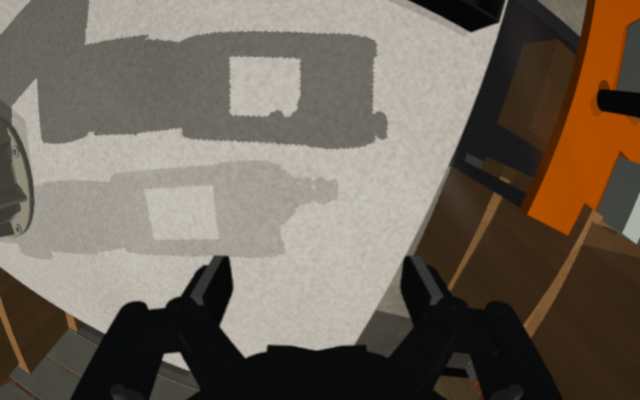

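The transformer is near scene (375,260) and side (290,265). The button is near scene (284,182) and side (333,177), with the capacitor, jar, board and fuse around it. I'll enlarge these areas.

```bash
cat > h.py <<'E'
import numpy as np,cv2
from scipy.spatial.transform import Rotation as R
from rig import r
def ray(c,u,v,fish=False):
    K=c['intrinsics'];x=(u-K[0,2])/K[0,0];y=(v-K[1,2])/K[1,1]
    if fish:
        t=np.hypot(x,y);s=np.sin(t)/t if t>1e-9 else 1.;d=np.array([x*s,-y*s,-np.cos(t)])
    else: d=np.array([x,-y,-1.])
    d=R.from_euler('xyz',c['rotation']).as_matrix()@d
    return np.array(c['position']),d/np.linalg.norm(d)
def onz(c,u,v,z,fish=False):
    p,d=ray(c,u,v,fish);return p+d*(z-p[2])/d[2]
def proj(c,P,fish=False):
    q=R.from_euler('xyz',c['rotation']).as_matrix().T@(np.array(P,float)-c['position'])
    x,y,z=q[0],-q[1],-q[2];K=c['intrinsics']
    if fish:
        rr=np.hypot(x,y);t=np.arctan2(rr,z);k=t/rr;a=np.array([x*k,y*k])
    else:a=np.array([x/z,y/z])
    return a*K[0,0]+K[:2,2]
def rect(c,img,cx,cy,half,z,n=600,fish=False):
    # top-down orthographic rectification onto plane z; image right=+x, up=+y
    g=np.linspace(-half,half,n);X,Y=np.meshgrid(cx+g,cy-g)
    Rm=R.from_euler('xyz',c['rotation']).as_matrix()
    P=np.stack([X,Y,np.full_like(X,z)],-1)-c['position'];q=P@Rm
    x,y,zz=q[...,0],-q[...,1],-q[...,2]
    if fish:
        rr=np.hypot(x,y);k=np.arctan2(rr,zz)/rr;x,y=x*k,y*k
    else:x,y=x/zz,y/zz
    K=c['intrinsics']
    return cv2.remap(img,(x*K[0,0]+K[0,2]).astype(np.float32),(y*K[1,1]+K[1,2]).astype(np.float32),cv2.INTER_CUBIC)
E
python3 - <<'E'
from h import *
for n,(x,y,w,h) in {'scene':(310,220,130,115),'side':(240,215,100,100)}.items():
    im=cv2.imread(f'pics/{n}0.png')[y:y+h,x:x+w];cv2.imwrite(f'pics/{n}_t.png',cv2.resize(im,None,fx=5,fy=5,interpolation=cv2.INTER_CUBIC))
for n,(x,y,w,h) in {'scene':(230,160,140,80),'side':(260,150,110,90)}.items():
    im=cv2.imread(f'pics/{n}0.png')[y:y+h,x:x+w];cv2.imwrite(f'pics/{n}_b.png',cv2.resize(im,None,fx=5,fy=5,interpolation=cv2.INTER_CUBIC))
for n,uv,z in (('scene',(284,182),76),('side',(333,177),76),('scene',(375,254),113),('side',(289,256),113)):
    print(n,onz(r.get_calibration(n),*uv,z))
E
```

```text
scene [ 570.44181966 -157.52394552   76.        ]
side [ 566.24920838 -163.81550241   76.        ]
scene [544.40946118 228.4178747  113.        ]
side [548.41507049 229.78130869 113.        ]
```

View pics/scene_t.png

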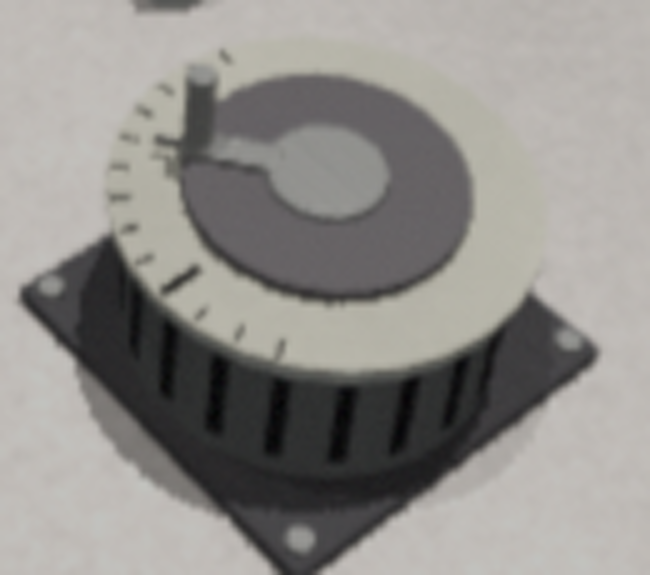

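View pics/side_t.png

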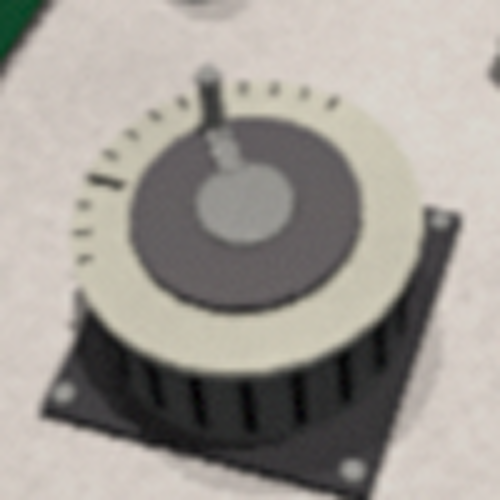

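View pics/scene_b.png

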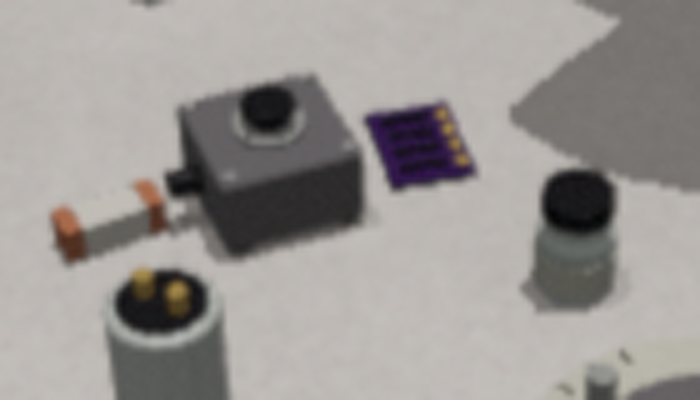

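View pics/side_b.png

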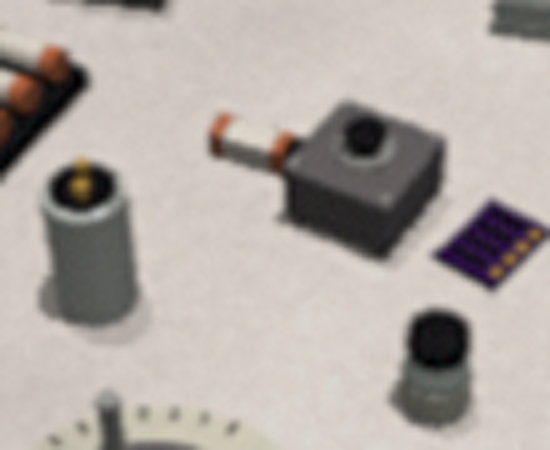

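Scene shows the long mark at about (346.4,275.8) and the lever top at (350.6,234.8). Side shows the mark at about (261.5,251.2) and the lever top at (281.6,230). The button is at (283.4,180.5) in scene and (333,176) in side. I'll rectify and measure.

```bash
python3 - <<'E'
from h import *
C={n:r.get_calibration(n) for n in('scene','side')}
pts={'mark':(104,(346.4,275.8),(261.3,251.4)),'lever':(163,(350.6,234.8),(281.6,229.8)),'hub':(118,(376,254.2),(288.8,255.6)),
'button':(76,(283.4,180.5),(333,176.4)),'cap':(122,(262,219.5),(276.5,187.3)),'jar':(70,(345.6,199),(347.5,216.5))}
for k,(z,a,b) in pts.items():
    pa,da=ray(C['scene'],*a);pb,db=ray(C['side'],*b)
    A=np.stack([da,-db],1);t=np.linalg.lstsq(A,pb-pa,rcond=None)[0]
    print(k,onz(C['scene'],*a,z).round(1),onz(C['side'],*b,z).round(1),'tri',((pa+t[0]*da+pb+t[1]*db)/2).round(1))
ims=[rect(C[n],cv2.imread(f'pics/{n}0.png'),546,229,115,104,400) for n in C]
cv2.imwrite('pics/rect.png',np.hstack(ims))
E
```

```text
mark [631.  239.4 104. ] [633.3 238.9 104. ] tri [632.1 240.6 106.3]
lever [587.1 188.4 163. ] [587.7 187.3 163. ] tri [587.3 188.2 163.5]
hub [546.1 233.4 118. ] [547.6 231.9 118. ] tri [546.9 233.6 119.5]
button [ 568.5 -164.8   76. ] [ 567.4 -166.8   76. ] tri [ 567.6 -167.1   74.9]
cap [ 7.148e+02 -5.000e-01  1.220e+02] [ 7.046e+02 -7.000e-01  1.220e+02] tri [710.7 -10.5 111.7]
jar [457.6  -4.9  70. ] [456.5  -8.2  70. ] tri [456.5  -7.4  69.1]
```

View pics/rect.png

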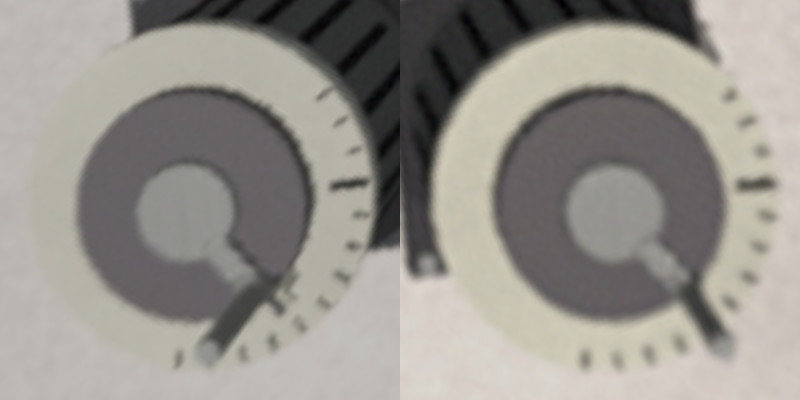

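Measured: axis about (547,232.7), long-mark angle about +0.076 rad, lever angle about -0.835, button about (568,-166). Next I shut the fingers and move high towards the lever's clockwise side.

{"api": "carry_out", "payload": {"rows": "0 0.97 -0.98 0 0;0 0.97 -0.98 0 0;0 0.97 -0.98 0 0;0 0.97 -0.98 0 0;0 0.97 -0.98 0 0;0 0.97 -0.98 0 0;0 0.97 -0.98 0 0;0 0.97 -0.98 0 0;0 0.97 -0.98 0 0;0 0.97 -0.98 0 0", "newtons": 20}}

```text
clock: 1.4
eef_pos: [386.9, -210.3, 226.8]
tcp_rot: [3.142, -0.0, 0.349]
contact_force: [0.7, -0.1, 0.2]
opening: -0.001
```

{"api": "carry_out", "payload": {"rows": "0 0.97 -0.98 0 0;0 0.97 -0.98 0 0;0 0.97 -0.98 0 0;0 0.97 -0.98 0 0;0 0.97 -0.98 0 0;0 0.97 -0.98 0 0;0 0.97 -0.98 0 0;0 0.97 -0.98 0 0;0 0.97 -0.98 0 -0.95;0 0.85 -0.98 0 -0.95;0 0 0 0 -0.9;0 0 0 0 0"}}

```text
clock: 2.9
eef_pos: [551.0, 164.7, 226.4]
tcp_rot: [-3.141, 0.001, 0.74]
contact_force: [0.1, 0.3, -0.7]
opening: -0.002
```

```bash
python3 - <<'E'
from h import *
c=r.get_calibration('wrist');np.save('w1.npy',c)
im=r.grab_frame('wrist');cv2.imwrite('pics/wrist1.png',im)
cv2.imwrite('pics/wrist1r.png',rect(c,im,547,232.7,115,104,560,True))
s=r.sense();print(s['eef_pos'],s['tcp_rot'],s['contact_force'])
E
```

```text
[551.01140632 164.35172527 226.46815251] [-3.14133305e+00  6.58610565e-04  7.37179423e-01] [ 0.58569894 -0.3655977   0.03708458]
```

View pics/wrist1.png

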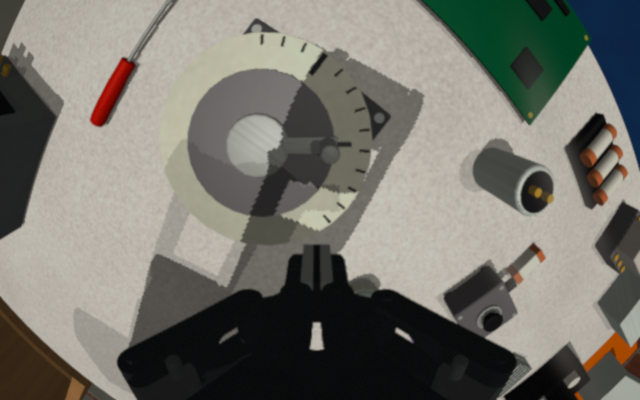

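View pics/wrist1r.png

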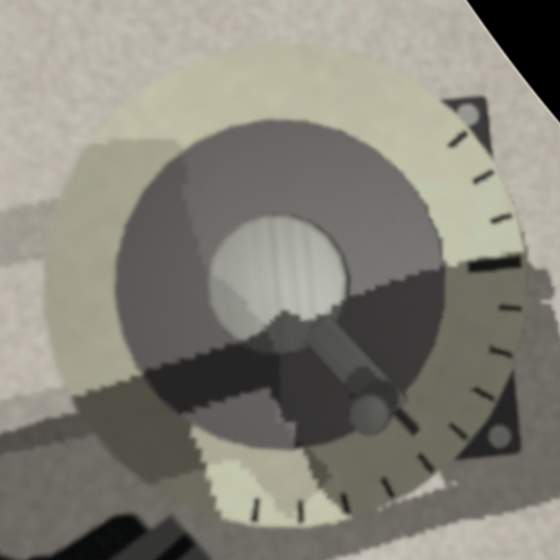

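The wrist view clearly shows the marks, with the long mark at pixel (316,64), lever top (329,153) and hub (255,145). I'll fit centre and mark phase from the 12 short marks.

```bash
cat > marks.py <<'E'
from h import *
def fit(c,im,cx=548.5,cy=231,dbg=None):
    n=1150;half=115;rc=rect(c,im,cx,cy,half,104,n,True);g=cv2.cvtColor(rc,cv2.COLOR_BGR2GRAY)
    bh=cv2.morphologyEx(g,cv2.MORPH_BLACKHAT,cv2.getStructuringElement(cv2.MORPH_ELLIPSE,(41,41)))
    m=(bh>0.28*cv2.dilate(g,np.ones((41,41)))).astype(np.uint8)
    yy,xx=np.mgrid[:n,:n];s=2*half/(n-1);rr=np.hypot(xx-n/2,yy-n/2)*s
    m[(rr<73)|(rr>98)]=0
    N,l,st,ce=cv2.connectedComponentsWithStats(m);out=[]
    for i in range(1,N):
        a=st[i,4]*s*s
        if 8<a<160:
            p=np.array([cx-half+ce[i,0]*s,cy+half-ce[i,1]*s]);out.append((np.arctan2(p[1]-cy,p[0]-cx),a,*p))
    out.sort()
    if dbg: cv2.imwrite(dbg,cv2.resize(np.hstack([rc,cv2.cvtColor(m*255,cv2.COLOR_GRAY2BGR)]),(800,400)))
    return out
E
python3 - <<'E'
from marks import *
c=np.load('w1.npy',allow_pickle=True).item();im=cv2.imread('pics/wrist1.png')
for o in fit(c,im,dbg='pics/m1.png'):print(np.round(o,3))
for n,uv,z in (('lever',(329,153),163),('hub',(255.5,145),118),('mark',(316,64),104),('button',(490.5,319.5),76)):print(n,onz(c,*uv,z,True))
E
```

```text
[ -1.693  22.719 537.067 137.898]
[ -1.496  18.192 555.531 137.206]
[ -1.296   9.096 573.879 141.038]
[ -1.098  17.711 591.147 147.662]
[ -0.899  17.951 606.584 157.953]
[ -0.839  38.026 600.294 173.31 ]
[ -0.7    19.113 620.459 170.355]
[-5.02000e-01  2.06760e+01  6.30630e+02  1.85892e+02]
[-3.04000e-01  2.22790e+01  6.37623e+02  2.03042e+02]
[-1.05000e-01  1.96740e+01  6.41494e+02  2.21174e+02]
[8.90000e-02 9.60470e+01 6.35450e+02 2.38792e+02]
[2.93000e-01 2.02750e+01 6.37919e+02 2.57966e+02]
[4.93000e-01 2.15570e+01 6.30619e+02 2.75093e+02]
[  0.692  24.082 620.247 290.491]
lever [590.37038009 187.57140366 163.        ]
hub [549.32987038 231.39983814 118.        ]
mark [634.14542552 239.8678025  104.        ]
button [ 571.71807603 -155.95845332   76.        ]
```

View pics/m1.png

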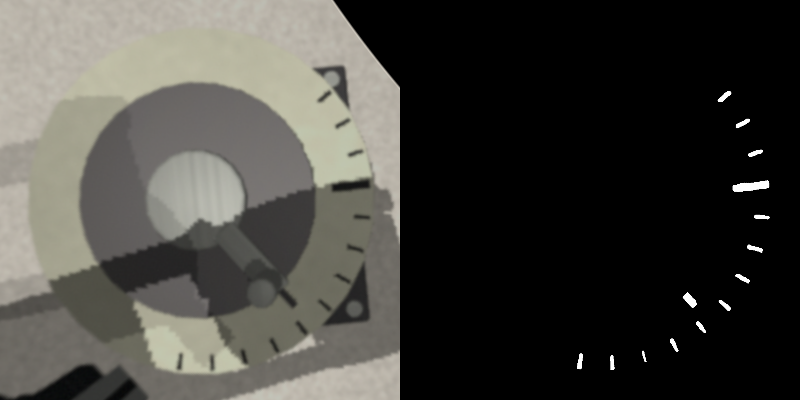

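```bash
cat >> marks.py <<'E'
def solve(out,c):
    ph=[o for o in out if o[1]>60][0]
    # short marks by area and radius
    A=[];b=[];k=[];
    S=[o for o in out if o[1]<60 and abs(((o[0]-ph[0]+.1)%.2)-.1)<.05 and abs(round((o[0]-ph[0])/.2))>0 and np.hypot(o[2]-548.5,o[3]-231)>86]
    for o in S:
        d=.2*round((o[0]-ph[0])/.2);C,s=np.cos(d),np.sin(d)
        A+=[[1,0,C,-s],[0,1,s,C]];b+=[o[2],o[3]]
    x,res,_,_=np.linalg.lstsq(np.array(A),np.array(b),rcond=None)
    phi=np.arctan2(x[3],x[2]);rms=np.sqrt(np.mean((np.array(A)@x-b)**2))
    print('n',len(S),'centre',x[:2].round(2),'rho',np.hypot(x[2],x[3]).round(2),'phi',phi.round(4),'rms',rms.round(2),'direct',np.arctan2(ph[3]-x[1],ph[2]-x[0]).round(4))
    for o in out:
        if o not in S and o is not ph:
            p=np.array([o[2],o[3],104.]);q=np.array(c['position']);t=(114.5-104)/(q[2]-104);p=p+(q-p)*t
            print('other',np.round(o,2),'raised',p.round(1),'r',np.hypot(*(p[:2]-x[:2])).round(1),'ang',np.arctan2(p[1]-x[1],p[0]-x[0]).round(4))
    return x[:2],phi
E
python3 - <<'E'
from marks import *
c=np.load('w1.npy',allow_pickle=True).item();im=cv2.imread('pics/wrist1.png')
ce,phi=solve(fit(c,im),c)
l=np.array([590.37,187.57]);print(np.hypot(*(l-ce)),np.arctan2(*(l-ce)[::-1]))
E
```

```text
n 12 centre [548.93 230.45] rho 93.08 phi 0.1006 rms 0.18 direct 0.0962
other [ -0.84  38.03 600.29 173.31] raised [600.8 175.1 114.5] r 75.8 ang -0.818
59.62970130896032 -0.8023973182413392
```

The fit (rms 0.18 mm) gives centre (548.9,230.5), mark 0.099 rad and pointer -0.815 rad, so 0.915 rad to go. Next I line up behind the lever and descend to tip height of about 128.

{"api": "carry_out", "payload": {"rows": "0 0.48 0.34 0 -0.17;0 0 0 0.85 0;0 0 0 0.85 0;0 0 0 0.85 0;0 0 0 0 0"}}

```text
clock: 3.58
eef_pos: [568.4, 165.9, 148.6]
tcp_rot: [-3.14, 0.003, 0.762]
contact_force: [-0.4, -0.7, 0.5]
opening: 0.003
```

```bash
python3 - <<'E'
from marks import *
c=r.get_calibration('wrist');im=r.grab_frame('wrist');cv2.imwrite('pics/wrist2.png',im)
s=r.sense();print(s['eef_pos'],s['tcp_rot'],s['contact_force'],s['clock'])
E
```

```text
[569.25646214 166.17625034 149.97365924] [-3.14113686e+00  9.55826227e-04  7.62393479e-01] [ 0.21223193 -0.82691465 -0.11296085] 3.625
```

View pics/wrist2.png

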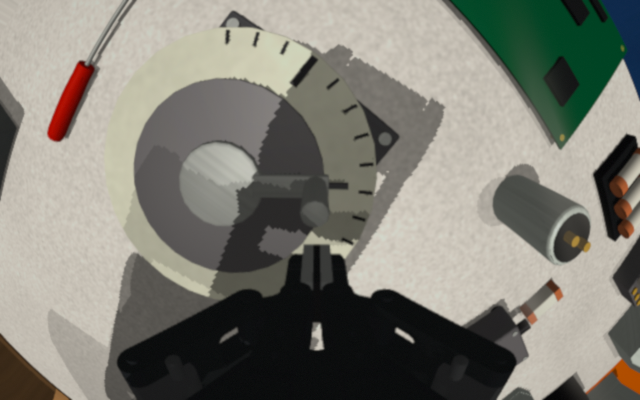

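The lever post is squarely ahead of the fingertips. I push along the arc about 0.77 rad, leaving some margin.

{"api": "carry_out", "payload": {"rows": "0 0.2 0 0 0;0 0.2 0 0 0;0 0.22 0.05 0 -0.79;0 0.22 0.05 0 -0.79;0 0.22 0.05 0 -0.79;0 0.22 0.05 0 -0.79;0 0 0 0 0"}}

```text
clock: 4.5
eef_pos: [598.7, 192.7, 151.0]
tcp_rot: [3.14, -0.001, 1.204]
contact_force: [-0.8, -0.6, 1.7]
opening: -0.002
```

```bash
cat > look.py <<'E'
import sys
from marks import *
n=sys.argv[1]
c=r.get_calibration('wrist');im=r.grab_frame('wrist');cv2.imwrite(f'pics/{n}.png',im)
s=r.sense();print(s['eef_pos'].round(1),s['tcp_rot'].round(3),s['contact_force'].round(1),s['clock'])
ce=np.array([548.9,230.5]);y=s['tcp_rot'][2];d=s['eef_pos'][:2]-ce
print('rel in tool frame',d@[np.cos(y),np.sin(y)],d@[np.sin(y),-np.cos(y)],'yaw-pi/2',y-np.pi/2)
try:
    o=fit(c,im,dbg=f'pics/{n}m.png');solve(o,c)
except Exception as e:print(e)
E
python3 look.py wrist3
```

```text
[598.5 192.7 150.9] [ 3.141e+00 -1.000e-03  1.202e+00] [-0.4 -0.3 -0.1] 4.55
rel in tool frame -17.412644144337673 59.883171744009715 yaw-pi/2 -0.3683513849656175
n 7 centre [548.95 230.7 ] rho 93.03 phi 0.0966 rms 0.1 direct 0.0952
other [-4.2000e-01  3.9430e+01  6.1943e+02  1.9973e+02] raised [619.9 203.4 114.5] r 76.0 ang -0.3667
```

View pics/wrist3.png

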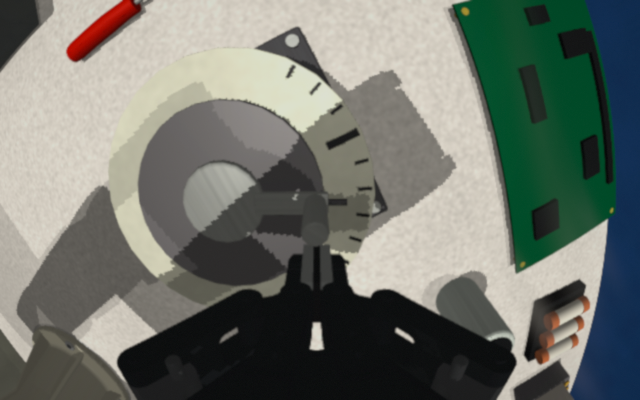

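The pointer is at -0.367, the lever is following, and the fingers are in contact. About 0.464 rad remains, so I push 0.39.

{"api": "carry_out", "payload": {"rows": "0 0.2 0.05 0 -0.7;0 0.2 0.05 0 -0.7;0 0.2 0.05 0 -0.7;0 0.2 0.05 0 -0.7;0 0 0 0 0"}}

```text
clock: 5.18
eef_pos: [609.1, 214.5, 150.6]
tcp_rot: [3.141, -0.0, 1.593]
contact_force: [0.4, -1.8, 1.1]
opening: 0.001
```

```bash
python3 look.py wrist4
```

```text
[609.1 214.4 150.5] [ 3.141 -0.     1.592] [-0.6 -1.1  0.4] 5.225
rel in tool frame -17.346235384714138 59.79819017796011 yaw-pi/2 0.021343323808867165
n 5 centre [549.15 230.71] rho 92.91 phi 0.0955 rms 0.13 direct 0.0931
other [-3.0000e-02  4.3070e+01  6.2604e+02  2.2860e+02] raised [625.1 232.2 114.5] r 76.0 ang 0.0199
```

View pics/wrist4.png

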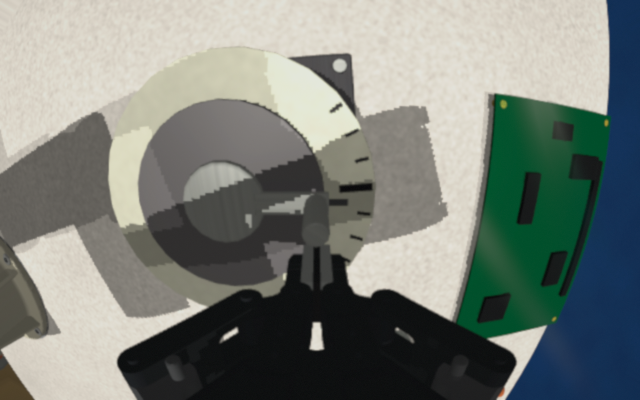

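View pics/wrist4m.png

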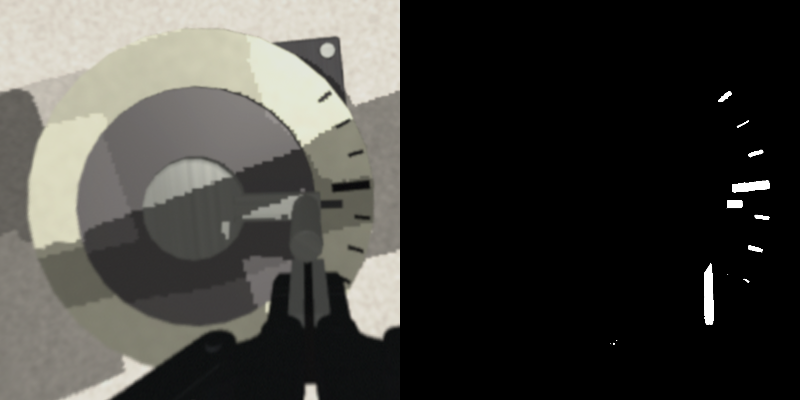

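About 0.077 rad remains.

{"api": "carry_out", "payload": {"rows": "0 0.075 0.02 0 -0.27;0 0.075 0.02 0 -0.27;0 0 0 0 0;0 0 0 0 0"}}

```text
clock: 5.72
eef_pos: [610.1, 219.0, 150.4]
tcp_rot: [3.141, -0.0, 1.671]
contact_force: [-0.4, -2.5, 1.6]
opening: -0.001
```

```bash
python3 look.py wrist5; python3 - <<'E'
from h import *
im=cv2.imread('pics/wrist5.png')[130:260,240:400];cv2.imwrite('pics/w5c.png',cv2.resize(im,None,fx=4,fy=4,interpolation=cv2.INTER_CUBIC))
E
```

```text
[610.1 218.9 150.4] [ 3.141 -0.     1.671] [ 1.7 -2.1  3. ] 5.775
rel in tool frame -17.59580315585677 59.72031816723764 yaw-pi/2 0.09979714349319169
n 5 centre [548.93 230.81] rho 93.07 phi 0.0941 rms 0.15 direct 0.0817
```

View pics/w5c.png

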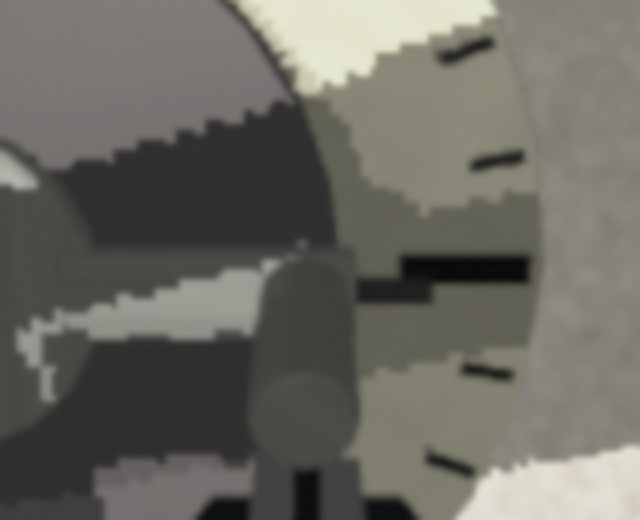

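View pics/wrist5m.png

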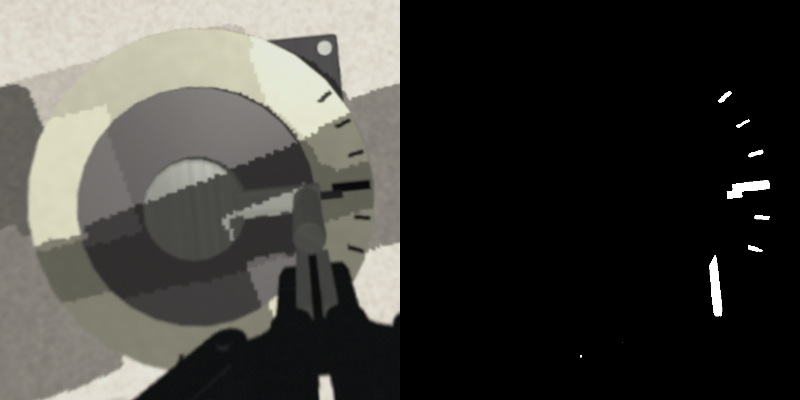

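The pointer sits at wrist pixel about (339,202.8) and the mark at (356,197.3). The pointer is 10.5 mm above the plate, so it needs parallax correction.

```bash
cat > pa.py <<'E'
from h import *
c=r.get_calibration('wrist')
def rp(pts,ce):
    for n,u,v,z in pts:
        p=onz(c,u,v,z,True);d=p[:2]-ce;print(n,p.round(1),np.hypot(*d).round(1),np.arctan2(d[1],d[0]).round(4))
E
python3 - <<'E'
from pa import *
ce=np.array([548.95,230.7])
rp([('ptr',240+(x)/4,130+291/4,114.5) for x in (362,396,430)]+[('mark',240+x/4,130+269/4,104) for x in(408,464,525)],ce)
E
```

```text
ptr [618.3 236.7 114.5] 69.6 0.0866
ptr [623.6 237.3 114.5] 75.0 0.0875
ptr [629.  237.8 114.5] 80.4 0.0883
mark [626.3 237.7 104. ] 77.7 0.0902
mark [635.6 238.6 104. ] 87.0 0.0913
mark [645.9 239.7 104. ] 97.3 0.0923
```

The pointer is on the mark to within about 0.004 rad. I back off, rise and verify.

{"api": "carry_out", "payload": {"rows": "0 -0.3 0 0 0;0 -0.5 0 0 0;0 0 0 -0.9 0;0 0 0 -0.9 0;0 -0.9 0 -0.9 0;0 -0.9 0 0 0;0 0 0 0 0"}}

```text
clock: 6.65
eef_pos: [617.8, 139.1, 231.5]
tcp_rot: [3.141, 0.0, 1.669]
contact_force: [-0.3, -0.1, -0.0]
opening: 0.001
```

```bash
python3 look.py wrist6; python3 - <<'E'
from h import *
for n in('scene','side'):cv2.imwrite(f'pics/{n}6.png',r.grab_frame(n))
im=cv2.imread('pics/wrist6.png');cv2.imwrite('pics/w6c.png',cv2.resize(im[100:230,240:400],None,fx=4,fy=4,interpolation=cv2.INTER_CUBIC))
a=cv2.resize(cv2.imread('pics/scene6.png')[220:320,310:440],None,fx=4,fy=4,interpolation=cv2.INTER_CUBIC)
b=cv2.resize(cv2.imread('pics/side6.png')[215:315,240:310],None,fx=4,fy=4,interpolation=cv2.INTER_CUBIC)
cv2.imwrite('pics/both6.png',np.hstack([a,b]))
E
```

```text
[617.6 140.1 231.2] [-3.141 -0.     1.669] [-0.3  0.4 -0.6] 6.7
rel in tool frame -96.67631260596484 59.523615575529185 yaw-pi/2 0.09823036219906944
n 11 centre [549.04 230.55] rho 93.12 phi 0.1016 rms 0.28 direct 0.1019
```

View pics/wrist6.png

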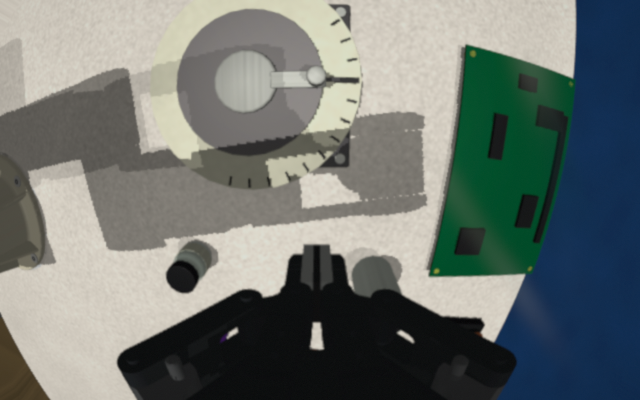

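View pics/w6c.png

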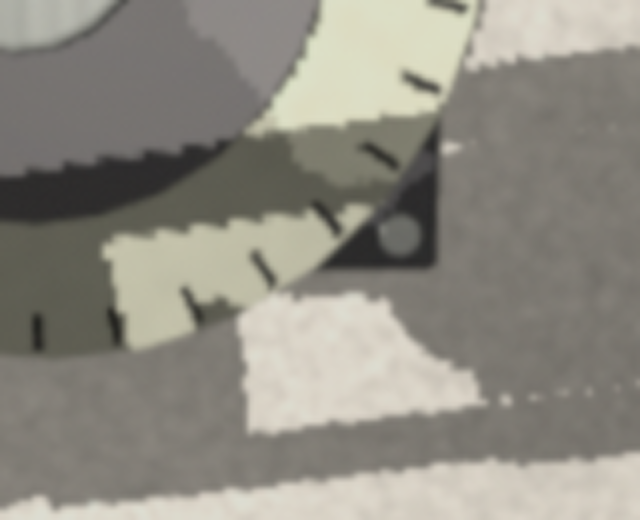

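View pics/both6.png

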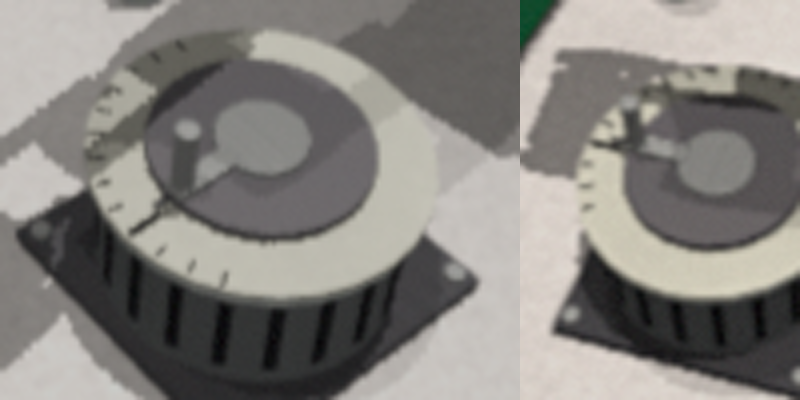

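All views show the pointer overlapping the long mark, at about (340,78) in the wrist view. A close-up gives me the numbers.

```bash
python3 - <<'E'
from h import *
im=cv2.imread('pics/wrist6.png');cv2.imwrite('pics/w6d.png',cv2.resize(im[40:120,290:390],None,fx=8,fy=7,interpolation=cv2.INTER_NEAREST))
c=r.get_calibration('wrist')
a=.1;ce=np.array([549,230.6])
for rr,z in((70,114.5),(80,114.5),(75,104),(97,104)):
    for a in(.07,.1,.13):print(rr,z,a,proj(c,[ce[0]+rr*np.cos(a),ce[1]+rr*np.sin(a),z],True).round(2))
E
```

```text
70 114.5 0.07 [328.13  83.97]
70 114.5 0.1 [328.17  81.51]
70 114.5 0.13 [328.14  79.06]
80 114.5 0.07 [340.07  84.49]
80 114.5 0.1 [340.13  81.69]
80 114.5 0.13 [340.1   78.89]
75 104 0.07 [333.44  84.76]
75 104 0.1 [333.49  82.23]
75 104 0.13 [333.46  79.7 ]
97 104 0.07 [358.54  86.08]
97 104 0.1 [358.62  82.82]
97 104 0.13 [358.61  79.57]
```

View pics/w6d.png

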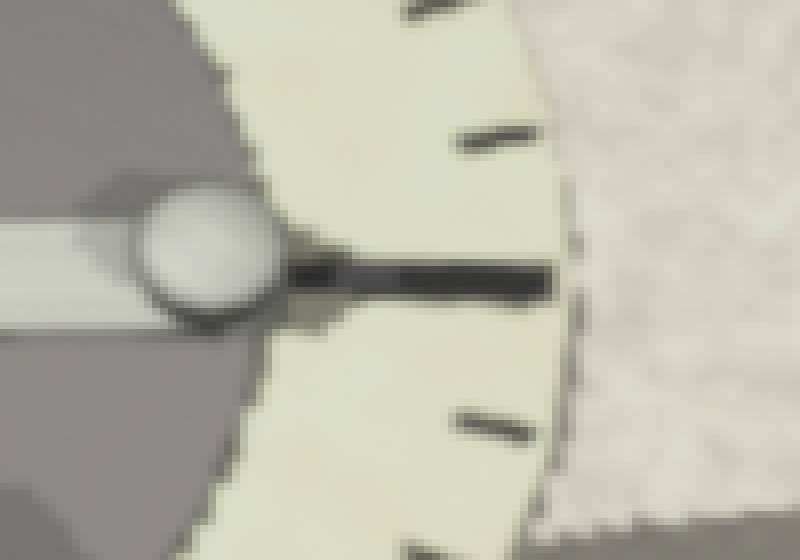

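The pointer and mark coincide to about 0.002 rad. Now I go to the button, stopping past it so the wrist camera looks straight down on it.

{"api": "carry_out", "payload": {"rows": "0 -1 -0.24 0 0;0 -1 -0.24 0 0;0 -1 -0.24 0 0;0 -1 -0.24 0 0;0 -1 -0.24 0 0;0 -1 -0.24 0 0;0 -1 -0.24 0 0;0 -1 -0.24 0 0;0 -1 -0.24 0 0;0 -1 -0.24 0 0;0 -1 -0.24 0 0;0 0 0 0 0"}}

```text
clock: 8.3
eef_pos: [571.8, -195.9, 230.8]
tcp_rot: [-3.141, -0.0, 1.67]
contact_force: [-0.4, 0.6, 0.2]
opening: 0.0
```

```bash
python3 - <<'E'
from h import *
c=r.get_calibration('wrist');np.save('w7.npy',c)
im=r.grab_frame('wrist');cv2.imwrite('pics/wrist7.png',im)
s=r.sense();print(s['eef_pos'],s['tcp_rot'],s['clock'],proj(c,[568,-166,76],True))
E
```

```text
[ 571.96470113 -194.87946419  230.84917844] [-3.14117482e+00 -7.02759977e-04  1.67011519e+00] 8.35 [314.51272775 150.16601353]
```

View pics/wrist7.png

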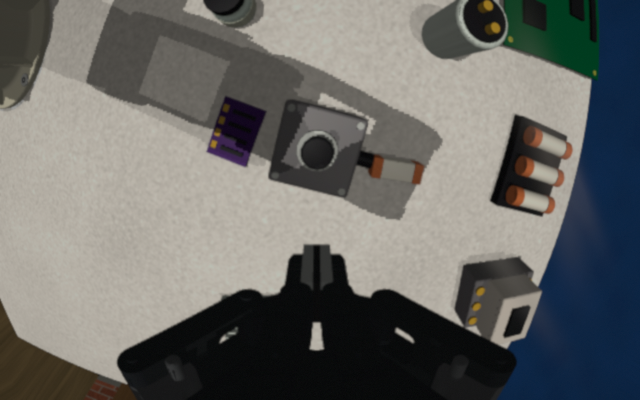

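The button is at wrist pixel (317,151).

```bash
python3 - <<'E'
from h import *
c=np.load('w7.npy',allow_pickle=True).item();im=cv2.imread('pics/wrist7.png')
g=cv2.cvtColor(im,cv2.COLOR_BGR2GRAY)[125:178,290:345]
ci=cv2.HoughCircles(cv2.resize(g,None,fx=4,fy=4,interpolation=cv2.INTER_CUBIC),cv2.HOUGH_GRADIENT,1,50,param1=80,param2=15,minRadius=45,maxRadius=95)
print(None if ci is None else [(290+x/4,125+y/4,q/4) for x,y,q in ci[0]])
p=onz(c,317,151,74,True);s=r.sense();y=s['tcp_rot'][2];d=p[:2]-s['eef_pos'][:2]
print(p,s['eef_pos'],d@[np.cos(y),np.sin(y)],d@[np.sin(y),-np.cos(y)])
E
```

```text
[(np.float32(317.625), np.float32(152.625), np.float32(16.375))]
[ 570.56203062 -166.93094139   74.        ] [ 571.96470113 -194.87946419  230.84917844] 27.94987337750407 1.3754960387170683
```

{"api": "carry_out", "payload": {"rows": "0 0.93 0.03 0 0;0 0 0 0.85 0;0 0 0 0.85 0;0 0 0 0.85 0;0 0 0 0.85 0;0 0 0 0.7 0;0 0 0 0 0;0 0 0 0 0"}}

```text
clock: 9.35
eef_pos: [570.7, -166.5, 109.0]
tcp_rot: [3.141, 0.0, 1.672]
contact_force: [0.5, -0.2, -0.6]
opening: 0.004
```

```bash
python3 - <<'E'
from h import *
s=r.sense();print(s['eef_pos'],s['contact_force'],s['clock'])
im=r.grab_frame('scene');a=cv2.resize(im[150:220,250:320],None,fx=5,fy=5,interpolation=cv2.INTER_CUBIC)
w=r.grab_frame('wrist')
cv2.imwrite('pics/pre.png',np.hstack([a,cv2.resize(w[165:305,230:410],(450,350))]))
E
```

```text
[ 570.69889066 -166.51004506  108.98707585] [ 0.4767993  -0.2189531  -0.64419801] 9.35
```

View pics/pre.png

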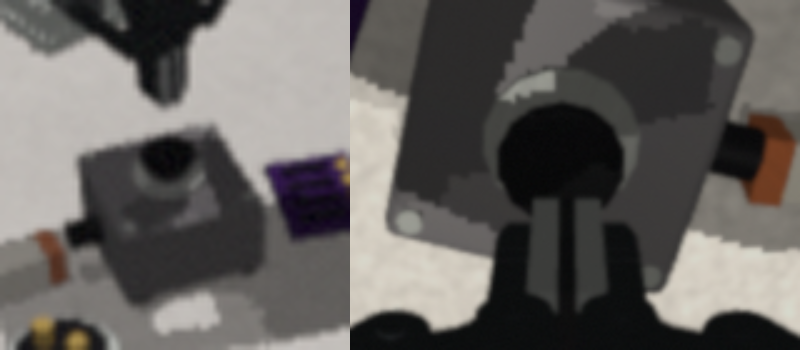

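The fingertips are centred above the button in both views, about 11 mm up. I descend slowly and watch the force.

{"api": "carry_out", "payload": {"rows": "0 0 0 0.2 0;0 0 0 0.2 0;0 0 0 0.05 0;0 0 0 0 0"}}

```text
clock: 9.95
eef_pos: [569.9, -167.2, 94.5]
tcp_rot: [-3.141, -0.0, 1.671]
contact_force: [0.8, 0.8, -1.0]
opening: -0.0
```

{"api": "carry_out", "payload": {"rows": "0 0 0 0.05 0;0 0 0 0.05 0;0 0 0 0 0"}}

```text
clock: 10.32
eef_pos: [570.0, -167.2, 91.7]
tcp_rot: [-3.141, -0.0, 1.671]
contact_force: [0.0, 0.9, 0.3]
opening: -0.0
```

There's no clear force yet, so I look.

```bash
cat > lk.py <<'E'
import sys
from h import *
s=r.sense();print(s['eef_pos'],s['contact_force'],s['joint_efforts'].round(2),s['clock'])
a=cv2.resize(r.grab_frame('scene')[150:220,250:320],None,fx=5,fy=5,interpolation=cv2.INTER_CUBIC)
b=cv2.resize(r.grab_frame('side')[145:215,295:385],(450,350),interpolation=cv2.INTER_CUBIC)
cv2.imwrite(f'pics/{sys.argv[1]}.png',np.hstack([a,b]))
E
python3 lk.py press1
```

```text
[ 570.01313242 -167.16519303   91.66838756] [0.0015437  0.93155979 0.30548301] [-1.000e-02 -6.106e+01 -2.717e+01 -0.000e+00 -3.000e-02  0.000e+00] 10.325
```

View pics/press1.png

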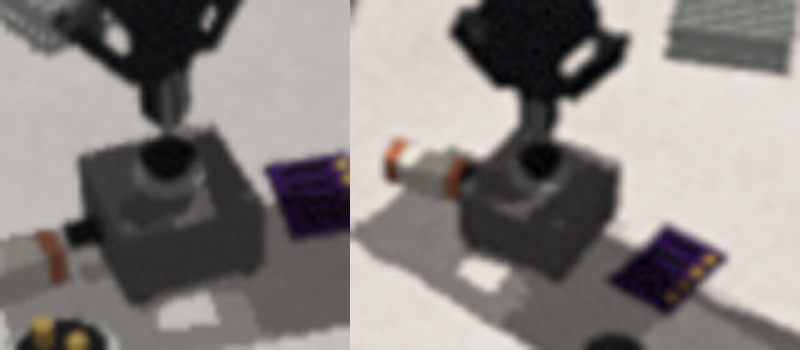

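```bash
python3 - <<'E'
from h import *
for n in('scene','side'):
    c=r.get_calibration(n)
    for P in([570,-167,69.7],[570,-167,76],[570,-184,74],[570,-167,92]):print(n,P,proj(c,P).round(1))
for n,b in(('scene',(255,160,305,200)),('side',(305,155,360,200))):
    im=r.grab_frame(n)[b[1]:b[3],b[0]:b[2]];cv2.imwrite(f'pics/p_{n}.png',cv2.resize(im,None,fx=14,fy=14,interpolation=cv2.INTER_CUBIC))
E
```

```text
scene [570, -167, 69.7] [282.7 182. ]
scene [570, -167, 76] [282.6 180.3]
scene [570, -184, 74] [279.9 177.9]
scene [570, -167, 92] [282.3 175.9]
side [570, -167, 69.7] [332.3 177.5]
side [570, -167, 76] [332.3 176.2]
side [570, -184, 74] [334.  173.7]
side [570, -167, 92] [332.4 172.8]
```

View pics/p_scene.png

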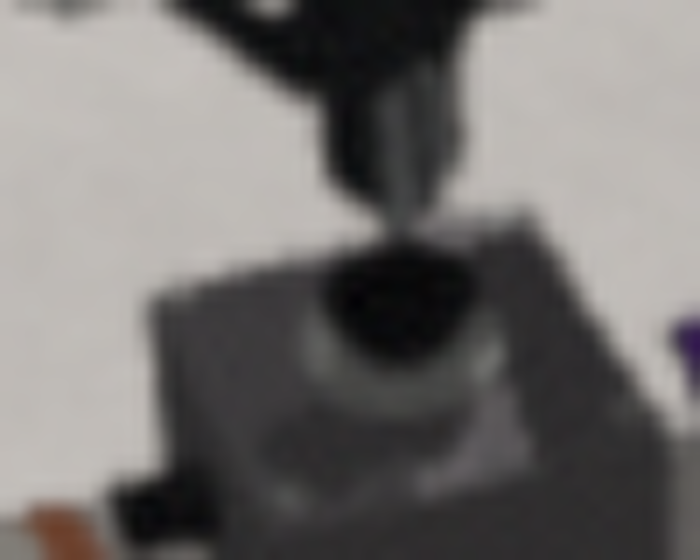

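View pics/p_side.png

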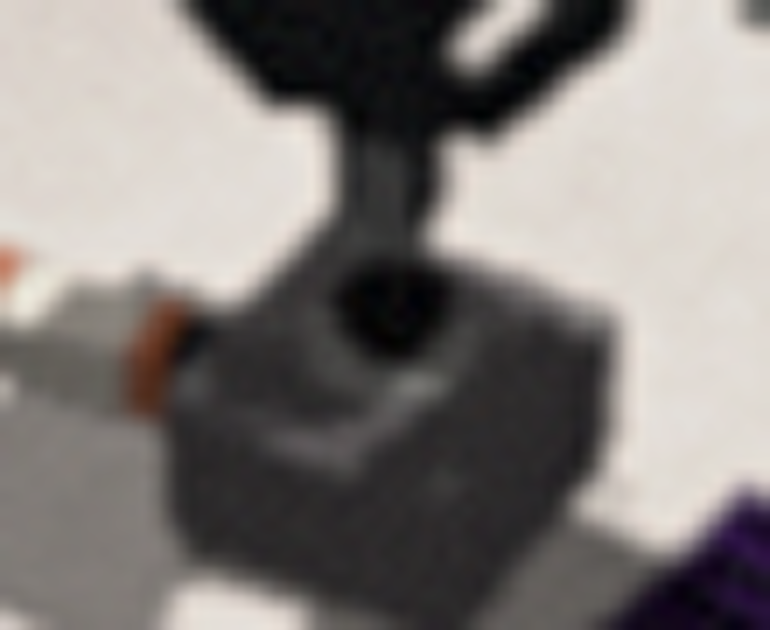

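There's no contact: tip bottoms appear at scene (283.6,176.4) and side (332.5,172.9), which is above the button and higher than the stated 22 mm offset implies. I check the tip height by triangulation and with the wrist camera.

```bash
python3 - <<'E'
from h import *
C={n:r.get_calibration(n) for n in('scene','side')}
for a,b in(((283.6,176.4),(332.5,172.9)),((283.6,181.4),(333.2,177.1))):
    pa,da=ray(C['scene'],*a);pb,db=ray(C['side'],*b)
    t=np.linalg.lstsq(np.stack([da,-db],1),pb-pa,rcond=None)[0];print((pa+t[0]*da).round(1),(pb+t[1]*db).round(1))
s=r.sense();y=s['tcp_rot'][2];e=s['eef_pos'];c=r.get_calibration('wrist')
for dz in(30,22,10,0,-10):
  for dx in (0,11):
    print(dz,dx,proj(c,[e[0]+dx*np.cos(y),e[1]+dx*np.sin(y),e[2]-dz],True).round(1))
im=r.grab_frame('wrist');cv2.imwrite('pics/wrist8.png',cv2.resize(im[150:320,220:420],None,fx=4,fy=3.5))
E
```

```text
[ 568.2 -162.4   92.4] [ 568.4 -164.2   94.4]
[ 566.9 -167.    70.6] [ 567.1 -168.    71.7]
30 0 [314.6 231.1]
30 11 [314.6 214.9]
22 0 [314.6 236.6]
22 11 [314.5 219.8]
10 0 [314.5 245.6]
10 11 [314.4 228.1]
0 0 [314.3 254. ]
0 11 [314.3 235.8]
-10 0 [314.2 263.4]
-10 11 [314.2 244.4]
```

View pics/wrist8.png

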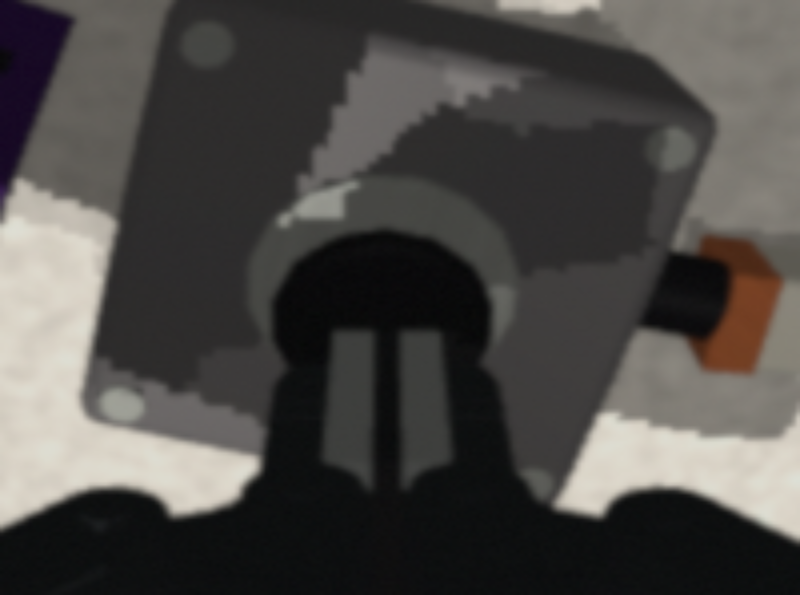

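Fixed cameras put the tip at about (568,-163,93) and the button at (567,-167). So the visible fingertips end about level with the TCP, not 22 mm ahead, and there's still about 16 mm of clearance. I descend in small steps and watch the force.

{"api": "carry_out", "payload": {"rows": "0 -0.1 0 0.1 0;0 0 0 0.1 0;0 0 0 0.1 0;0 0 0 0 0;0 0 0 0 0"}}

```text
clock: 11.2
eef_pos: [570.4, -170.1, 82.8]
tcp_rot: [-3.142, -0.0, 1.671]
contact_force: [0.2, 0.8, 0.8]
opening: -0.003
```

```bash
python3 lk.py press2
```

```text
[ 570.41840962 -170.11745412   82.77176976] [0.21803843 0.84315212 0.82544246] [-2.000e-02 -6.142e+01 -2.661e+01 -0.000e+00  0.000e+00  0.000e+00] 11.2
```

View pics/press2.png

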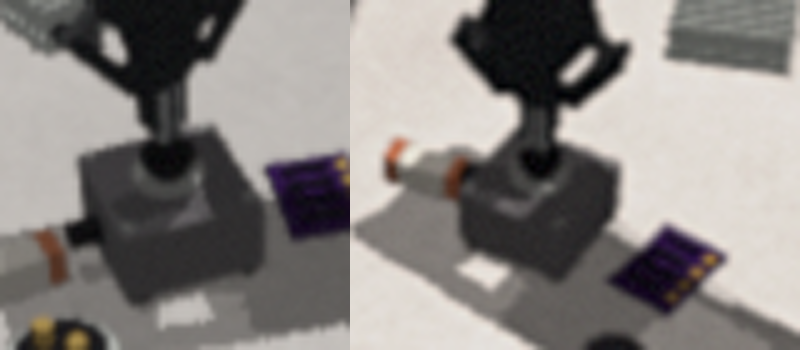

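The tips are still just above the button, so I continue with 3 mm steps.

{"api": "carry_out", "payload": {"rows": "0 0 0 0.1 0;0 0 0 0.1 0;0 0 0 0 0;0 0 0 0 0"}}

```text
clock: 11.8
eef_pos: [570.4, -170.2, 76.7]
tcp_rot: [-3.141, -0.0, 1.671]
contact_force: [0.1, -0.6, 0.5]
opening: 0.001
```

{"api": "carry_out", "payload": {"rows": "0 0 0 0.1 0;0 0 0 0 0;0 0 0 0 0"}}

```text
clock: 12.18
eef_pos: [570.4, -170.2, 73.8]
tcp_rot: [-3.142, -0.0, 1.671]
contact_force: [0.3, -0.1, 0.1]
opening: -0.004
```

```bash
python3 lk.py press3
```

```text
[ 570.37014918 -170.1521736    73.76139783] [ 0.34827019 -0.05087756  0.09041862] [  0.   -61.84 -26.14  -0.     0.    -0.  ] 12.175
```

View pics/press3.png

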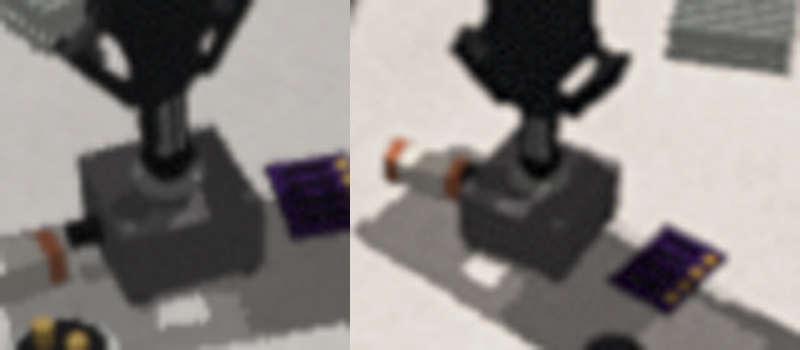

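The tips are visually about at the button top, so I go to finer steps.

{"api": "carry_out", "payload": {"rows": "0 0 0 0.05 0;0 0 0 0 0;0 0 0 0 0"}}

```text
clock: 12.65
eef_pos: [570.4, -170.1, 72.3]
tcp_rot: [-3.142, -0.0, 1.671]
contact_force: [0.8, -0.2, 0.5]
opening: -0.001
```

{"api": "carry_out", "payload": {"rows": "0 0 0 0.05 0;0 0 0 0 0;0 0 0 0 0"}}

```text
clock: 13.02
eef_pos: [570.5, -170.2, 70.9]
tcp_rot: [3.141, 0.0, 1.671]
contact_force: [-1.0, 0.1, 1.2]
opening: -0.003
```

{"api": "carry_out", "payload": {"rows": "0 0 0 0.05 0;0 0 0 0 0;0 0 0 0 0"}}

```text
clock: 13.4
eef_pos: [570.5, -170.2, 69.4]
tcp_rot: [3.141, 0.0, 1.671]
contact_force: [0.5, -0.1, 2.4]
opening: 0.001
```

```bash
python3 lk.py press4
```

```text
[ 570.49513164 -170.19217938   69.36332955] [ 0.54389436 -0.11778642  2.43083898] [ 1.000e-02 -6.084e+01 -2.504e+01  0.000e+00  1.300e-01 -0.000e+00] 13.4
```

View pics/press4.png

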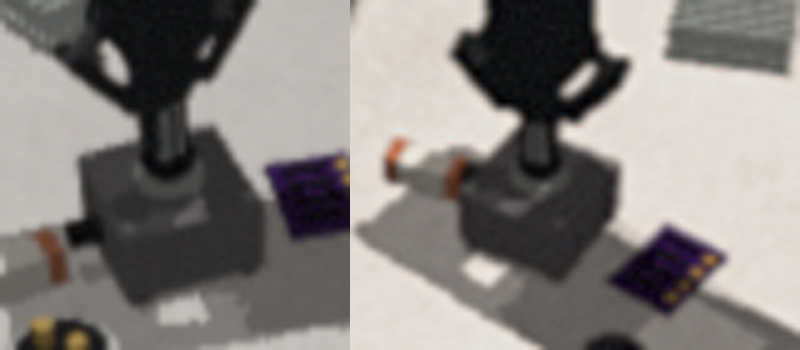

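The force is rising (2.4 N): contact was at about 71, so full travel should be near 65.5. I continue until it bottoms out.

{"api": "carry_out", "payload": {"rows": "0 0 0 0.05 0;0 0 0 0 0;0 0 0 0 0"}}

```text
clock: 13.88
eef_pos: [570.5, -170.2, 67.9]
tcp_rot: [3.141, 0.0, 1.671]
contact_force: [1.0, -0.4, 1.5]
opening: 0.003
```

{"api": "carry_out", "payload": {"rows": "0 0 0 0.05 0;0 0 0 0 0;0 0 0 0 0"}}

```text
clock: 14.25
eef_pos: [570.5, -170.2, 66.4]
tcp_rot: [3.141, 0.0, 1.671]
contact_force: [1.1, 0.3, 4.0]
opening: -0.002
```

{"api": "carry_out", "payload": {"rows": "0 0 0 0.03 0;0 0 0 0 0;0 0 0 0 0"}}

```text
clock: 14.62
eef_pos: [570.5, -170.2, 65.6]
tcp_rot: [3.141, 0.0, 1.671]
contact_force: [0.3, 0.2, 5.8]
opening: -0.001
```

{"api": "carry_out", "payload": {"rows": "0 0 0 0.03 0;0 0 0 0 0;0 0 0 0 0"}}

```text
clock: 15.0
eef_pos: [570.6, -170.2, 65.3]
tcp_rot: [3.141, 0.0, 1.671]
contact_force: [-1.5, 1.2, 12.8]
opening: 0.004
```

It has bottomed out: the force jumped to 12.8 N and the TCP moved only 0.3 mm of the commanded 0.9 mm. I look once, then release upward.

```bash
python3 lk.py press5
```

```text
[ 570.55193033 -170.21942509   65.34172372] [-1.4567123   1.21044149 12.7517348 ] [ 1.000e-02 -5.520e+01 -2.322e+01  0.000e+00 -7.500e-01 -0.000e+00] 15.0
```

{"api": "carry_out", "payload": {"rows": "0 0 0 -0.1 0;0 0 0 -0.2 0;0 0 0 -0.5 0;0 0 0 -0.9 0;0 0 0 -0.9 0;0 0 0 -0.9 0;0 -0.9 0 -0.9 0;0 -0.9 0 -0.9 0;0 0 0 0 0;0 0 0 0 0"}}

```text
clock: 16.35
eef_pos: [575.0, -223.3, 223.0]
tcp_rot: [-3.141, -0.001, 1.671]
contact_force: [-0.3, 0.3, 0.4]
opening: -0.0
```

```bash
python3 lk.py post; python3 - <<'E'
from h import *
cv2.imwrite('pics/wrist9.png',r.grab_frame('wrist'));cv2.imwrite('pics/scene9.png',r.grab_frame('scene'))
i0=cv2.imread('pics/scene0.png');i9=cv2.imread('pics/scene9.png')
f=lambda i:cv2.resize(i[150:300,230:440],None,fx=1.9,fy=2.6,interpolation=cv2.INTER_CUBIC)
cv2.imwrite('pics/cmp.png',np.hstack([f(i0),f(i9)]))
E
```

```text
[ 575.0374852  -223.297279    223.00879983] [-0.25566189  0.27116535  0.37976001] [-7.200e-01 -6.095e+01 -3.525e+01 -5.000e-02 -3.000e-02 -2.000e-02] 16.35
```

View pics/post.png

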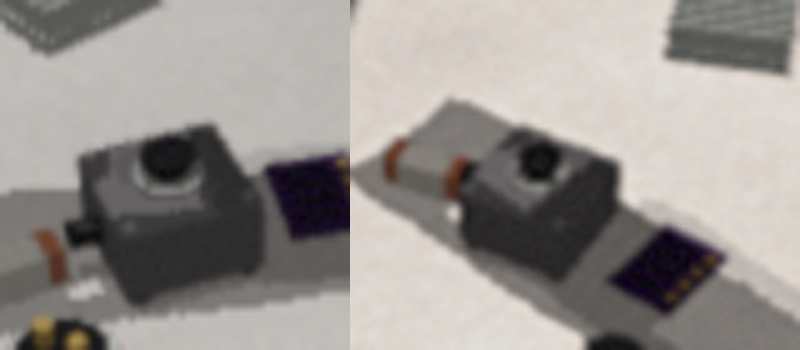

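View pics/wrist9.png

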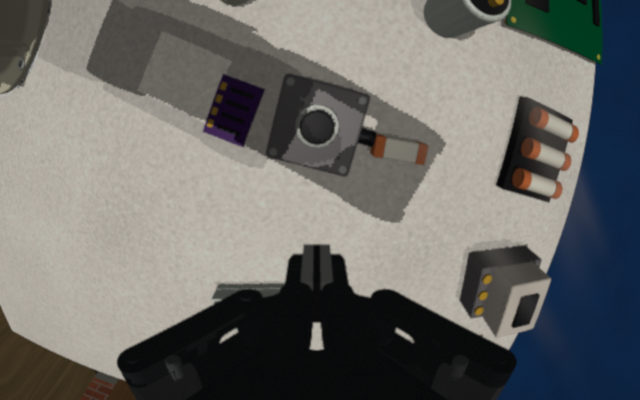

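View pics/cmp.png

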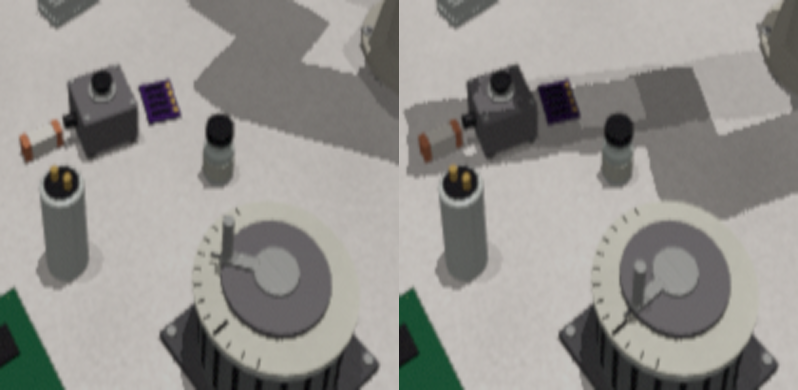

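The button is up again and the box hasn't moved between the before and after views. The other objects in those views look unmoved too. The pointer is on the long mark and nothing is touching the arm.

```bash
python3 -c "
from rig import r
print(r.sign_off())"
```

```text
the job is handed in; nothing more can be done
None
```

I pushed the lever about 0.91 rad with the shut fingertips until the pointer stood on the long mark. Then I pressed the button fully down, let it come up, and handed the job in at about 16.5 s.

- **Pointer:** close-up wrist views before and after backing off put it within about 0.004 rad of the mark's centre, and the fixed cameras also show it on the mark.
- **Button:** the force rose from about 1 N, passed 4 N and jumped to 12.8 N as it bottomed out, over about 6 mm of travel. It came back up afterwards.
- **Bench:** before and after pictures show the button box and its neighbours where they were. The screwdriver and heat sink weren't compared that way; the arm only passed high over the bench.
- **Disagreement:** the fingertips met the button with the tool point about 5 mm below the button's stated top height, not 22 mm above it as the stated fingertip offset implies. I therefore pressed in small steps, going by force and camera views rather than by that offset.

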